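# Seat the white reference disc in a leaf reader by feel

## Task

Get the leaf reader ready: slide the white reference disc across its metal plate, keeping the disc down on the plate and pressing only gently, until it drops fully home and lies flat in the shallow pocket. Then let go of it and press the green start button right down, and leave the button released. Do not press the button before the disc is home, and do not disturb the seedling, the jar or the saucer.

Things in the scene. Friction and masses are not known exactly. Their poses are not given: they have to be found in the camera images.
- reader: Leaf reader: fixed white housing 180 (x) x 340 (y) x 50 mm high; origin at the centre of its underside, z up, yaw within 0.6 rad. On it an aluminium plate 150 (x) x 210 (y) x 10 mm, upper face 60 mm above the bench, nominally centred at reader (0, -30) mm, with a round pocket 54 mm wide and 4 mm deep, dark window in its floor. Green button at reader (0, 135) mm.
- pocket_nominal (a point): Nominal centre of the pocket's mouth, level with the plate's upper face: reader (0, 30, 60) mm. Fixed to the housing, axes as the reader's. The plate with its pocket is firmly clamped but off its nominal place, so the true pocket lies anywhere up to 8 mm from here along reader x and up to 8 mm along reader y; this shift changes each time and is not measured.
- disc_mid (a point): Loose white disc 50 mm across, 6 mm thick, 60-130 g, with a central upright black knob 18 mm across, 22 mm tall. Point: on its axis, 14 mm above its underside (8 above the white face, 14 below the knob's top); z = axis, up. Its height is 74 mm lying on the plate, 70 mm home. It slides easily (friction about 0.25) and drops only within 2 mm of the pocket's centre. Press it with under 25 N; raise it under 4 mm.
- start (a joint): Green round start button, 26 mm in diameter, pressed straight down. Value in m: 0 is up, 0.006 is fully down; it springs back and needs about 5 N fully down. It counts as pressed beyond 0.004.
- start_top (a point): Centre of the start button's upper face, which is level; moves with the button.
- seedling: Bystander: a seedling in a terracotta-coloured pot, 90 mm across, 80 mm tall (leaves to about 115 mm), beyond the reader (+x side). Origin at the centre of its underside.
- jar: Bystander: a clear capped jar, 52 mm across, 85 mm tall with a green cap, beyond the reader. Origin at the centre of its underside.
- saucer: Bystander: an empty terracotta-coloured saucer, 110 mm across, 18 mm tall, on the robot's side of the reader. Origin at the centre of its underside.
Not all that is in view belongs to the job. Of the things like the part that bears disc_mid, leave any that is red or yellow; of the rest the smaller one is meant.

How it is judged:
By the outcome, as a careful person would: the job done as asked, in the order asked, and still so for the second after the job is handed in, with the robot touching nothing.
It also fails if it takes over 72 s, if anything falls off the work surface, if the arm or the gripper's body presses on something with over 40 N, if the wrist force passes 120 N, or if a joint passes its speed limit or range.

## Robot

A 6-joint arm with a two-finger parallel gripper is mounted at the origin on the work surface. World frame = base frame: x ahead of the robot, y to its left, z up, the work surface at z = 0. Lengths are in mm, angles in degrees, forces in N, time in s.
With the tool pointing down it reaches from about 300 to 850 mm from the base axis. Payload 4.2 kg.
Tool frame: the origin (TCP) lies at the very end of the fingers, on their centre line; the grasp point (between the pads) lies env.grip_point_offset behind it (env.grip_point_offset is the distance from the TCP to the grasp point, in mm); z points along the fingers, y is the direction in which the jaws open and shut (so a half turn about z gives the same grasp; the last joint's range is limited). The gripper opens to 91 mm and grips with 3 to 60 N. Pads are 32 mm wide; open, the fingers measure 118 mm over their backs; the gripper's body (76 mm by 178 mm) begins 60 mm behind the grasp point.
Start: joints at [-73.797, 18.312, 89.639, -0, 72.044, -1.146], TCP at [171.466, -548.859, 177.576] pointing down, gripper open.
Joint ranges: [-177.97, 177.97], [-48.28, 115.42], [12.27, 149.76], [-77.06, 257.06], [2.81, 150.46], [-146.56, 146.56]. Speed limits (degrees/s): [147.25, 147.25, 180, 180, 180, 180].

## Interface

Orientations are given as [roll, pitch, yaw] about the fixed x, y, z axes, in that order (R = Rz(yaw) Ry(pitch) Rx(roll)).
In Python, from workcell import env, grab_frame, camera_params gives the robot as it stands. The module is installed in compiled form; this text tells all that it offers.
- The arm moves only by the shell command python3 -m creep 'ROWS' [OPENING] [FORCE]. ROWS is a JSON object of lists of equal length, an entry for each row: "offset": the shift along the tool's x, y, z in m, a list of three; "rotation": the turn, a rotation vector about the tool's x, y, z in degrees, a list of three. A call has 1 to 5 rows; each row shifts and turns the commanded pose from where the row before left it, along the tool's axes as they then stand; what a row does not reach is not made up. A row lasts 1/8 s, in which the tool goes at most 62.5 mm and 10.7 degrees, less where a joint would pass 70% of its speed; a pose out of reach is approached as far as the arm can. A call is refused whole if a number of a shift passes 0.0625 or a number of a turn 10.7, either way. A call with a gripper value outside its range is refused whole. OPENING is the closure, from 0 (fully open) to 1 (shut), set as the call begins (- or left out, the last holds). The fingers move at their own pace and stop on an object; FORCE is the grip in N (left out, the last holds). Time passes only in rows, so rows that do not move let the fingers close. It gives the time, the measured TCP pose, the force and the opening at its end, in the units of the state.
- env.state(): the state, without advancing time (a new reading comes with each control period).
- grab_frame(name): name is "scene" or "top"; returns the picture (384x512x3 uint8, red, green, blue); there is no depth.
- camera_params(name): a dict with "mtx" (3x3 intrinsics, pixels), "k1" (the pictures are not rectified: a ray, as slopes to the right and down, at radius r is drawn at 1 + k1 r^2 times it, then the intrinsics apply), "R" (3x3) and "t" (3): a world point X has camera coordinates R X + t. Camera axes: x right, y down, z forward; pixel columns grow to the right and rows downward; lengths in mm; the calibration is good to about 2 mm. A picture is of the moment at which its call begins. camera_params takes no time and is no camera call.
- env.job_done(): hands the job in, once; it reports no verdict.
The state is a dict: "time_s": time; "qpos": joint angles; "qvel": joint speeds; "effort": joint torques, N m; "ee_pos": TCP position; "ee_rot": TCP orientation; "force": force on the tool from outside, world axes, zero at the start; "torque": the same for the moment, N m; "gripper_width": finger opening in mm.
Only numpy, scipy, OpenCV 4.12 (cv2) and the standard library are available. Lean on these libraries where they do the work, as an engineer would, in place of code of your own. Each camera call takes 0.05 s, during which the arm holds its last target.

## Working session

There is one attempt and no reset: what is moved stays moved. The work goes in short steps, Python scripts to look and compute and a shell command to move; the robot and the scene stay as the last step left them, time stands still between calls to the robot, and variables do not carry over. Pictures are saved under pics/ and viewed, and the job is handed in when it is done.

```bash
mkdir -p pics; ls; python3 - <<'E'
from workcell import env, grab_frame, camera_params
import cv2
for n in ("scene","top"):
    im=grab_frame(n); cv2.imwrite(f"pics/{n}0.png",im[:,:,::-1]); p=camera_params(n); print(n,p)
print(env.state(),env.grip_point_offset)
E
```

```text
pics
scene {'mtx': array([[375.23865507,   0.        , 260.60042483],
       [  0.        , 375.23865507, 189.24468751],
       [  0.        ,   0.        ,   1.        ]]), 'k1': -0.04837047161873432, 'R': array([[ 0.53754659,  0.84302266, -0.01888032],
       [ 0.53616201, -0.35898933, -0.76397445],
       [-0.6508256 ,  0.40054895, -0.64497022]]), 't': array([-319.61464239, -242.85270546, 1057.60503333])}
top {'mtx': array([[443.12011945,   0.        , 260.47746168],
       [  0.        , 443.12011945, 194.25936837],
       [  0.        ,   0.        ,   1.        ]]), 'k1': -0.08266426741912533, 'R': array([[ 0.02506262, -0.99963971, -0.00960763],
       [-0.99543566, -0.02406964, -0.09234986],
       [ 0.09208533,  0.01187831, -0.99568027]]), 't': array([ -9.21444019, 579.04347028, 871.74149443])}
{'time_s': 0.1, 'qpos': array([-7.37972380e+01,  1.83482530e+01,  8.96989676e+01,  8.59039258e-04,
        7.20452083e+01, -1.14584560e+00]), 'qvel': array([-0.01114545,  0.03058992, -0.09945602, -0.06691364, -0.07435178,
       -0.02470013]), 'effort': array([ 1.71126853e-04, -4.13333559e+01, -2.32510453e+01,  7.28410226e-02,
        4.22157417e-02, -5.91496268e-05]), 'ee_pos': array([ 171.31928213, -548.34662179,  176.80469561]), 'ee_rot': array([-1.79907606e+02, -2.66495478e-03,  1.73483399e+01]), 'force': array([-0.25120114,  0.93496776, -0.66329994]), 'torque': array([ 0.02366749,  0.019552  , -0.00488296]), 'gripper_width': 91.04613261848263} 18.8
```

View pics/scene0.png

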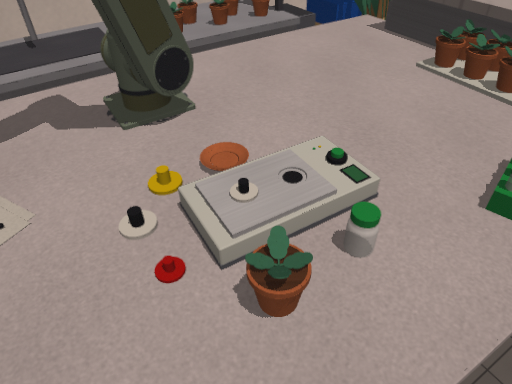

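View pics/top0.png

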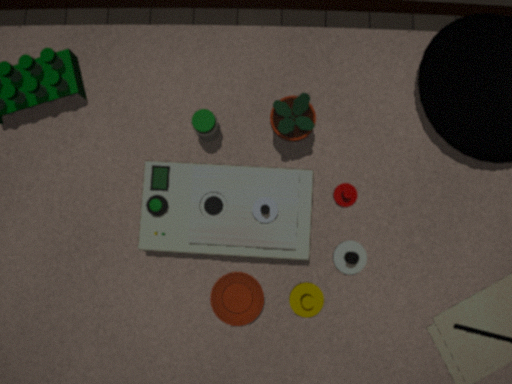

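The top view shows the small white disc on the plate near (265,210), the pocket near (213,205) and the button at (157,205). The larger white disc at (350,258) and the red and yellow ones are decoys. I'll enlarge both views for exact measurement.

```bash
cat > h.py <<'E'
import numpy as np, cv2
from workcell import env, grab_frame, camera_params
def ray(n,uv):
    p=camera_params(n);K=p["mtx"];k=p["k1"]
    d=(np.array(uv,float)-K[:2,2])/np.array([K[0,0],K[1,1]])
    x=d.copy()
    for _ in range(20): x=d/(1+k*(x@x))
    R=np.array(p["R"]);c=-R.T@np.array(p["t"])
    return c,R.T@np.array([x[0],x[1],1])
def at(n,uv,z):
    c,d=ray(n,uv); return c+d*(z-c[2])/d[2]
def px(n,X):
    p=camera_params(n);c=np.array(p["R"])@np.array(X,float)+p["t"];x=c[:2]/c[2]
    x=x*(1+p["k1"]*(x@x));return x*p["mtx"][0,0]+p["mtx"][:2,2]
E
python3 - <<'E'
import cv2
a=cv2.imread("pics/top0.png")[150:270,130:325]; a=cv2.convertScaleAbs(a,alpha=1.5)
cv2.imwrite("pics/top0z.png",cv2.resize(a,None,fx=4,fy=4,interpolation=cv2.INTER_CUBIC))
a=cv2.imread("pics/scene0.png")[135:250,175:385]
cv2.imwrite("pics/scene0z.png",cv2.resize(a,None,fx=3.8,fy=3.8,interpolation=cv2.INTER_CUBIC))
E
```

```text
(no output)
```

View pics/top0z.png

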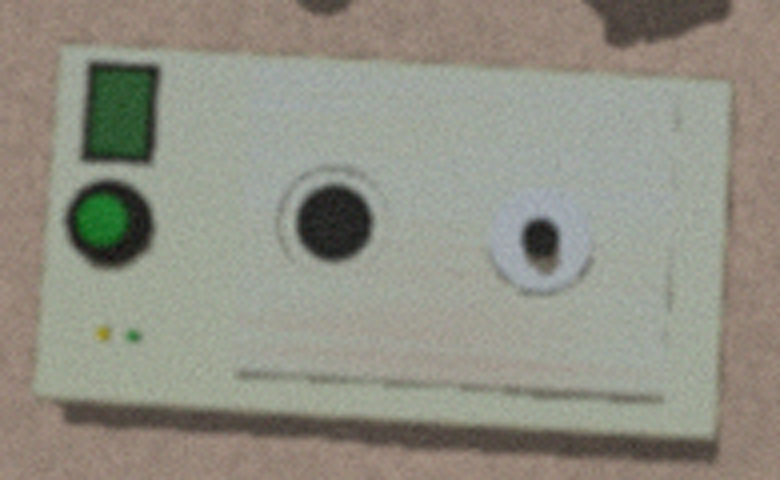

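View pics/scene0z.png

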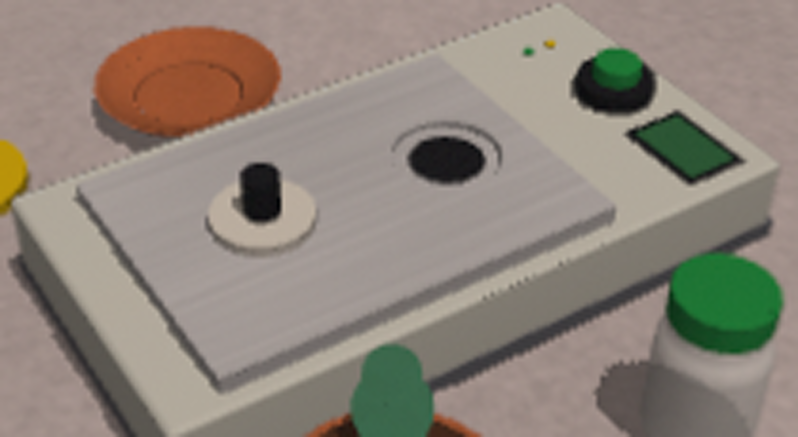

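```bash
python3 - <<'E'
from h import *
T=lambda x,y:((x+.5)/4-.5+130,(y+.5)/4-.5+150)
S=lambda x,y:((x+.5)/3.8-.5+175,(y+.5)/3.8-.5+135)
C=np.array([at("top",T(*c),50)[:2] for c in [(62,45),(732,80),(715,440),(35,397)]])
print(C.round(1)); print([np.linalg.norm(C[i]-C[i-1]).round(1) for i in range(4)])
c=C.mean(0); ax=(C[0]+C[3]-C[1]-C[2]); yaw=np.degrees(np.arctan2(ax[1],ax[0]))-90; print("centre",c,"yaw",yaw)
th=np.radians(yaw);R=np.array([[np.cos(th),-np.sin(th)],[np.sin(th),np.cos(th)]])
for n,l in (("nompocket",(0,30)),("button",(0,135))): print(n,c+R@l)
def show(n,p): print(n,p.round(1),"reader",(R.T@(p[:2]-c)).round(1))
show("disc top",at("top",T(541,240),66)); show("knobtop top",at("top",T(541,234),88-0))
show("disc sc",at("scene",S(262,212),66)); show("knob sc",at("scene",S(262,170),88))
show("win top",at("top",T(334,223),56)); show("rim top",at("top",T(332,220),60))
show("win sc",at("scene",S(447,160),56)); show("rim sc",at("scene",S(447,155),60))
for z in (55,60,65,70): show(f"but top {z}",at("top",T(102,220),z)); show("but sc",at("scene",S(618,64),z))
for n,uv in (("saucer",(237,299)),): show(n,at("top",uv,18))
show("plant",at("top",(293,120),80)); show("jar",at("top",(204,120),85))
# plate corners via scene
for q in [(80,190),(222,385),(614,212),(440,57)]: show("plate sc",at("scene",S(*q),60))
for q in [(250,65),(678,90),(662,398),(238,373)]: show("plate top",at("top",T(*q),60))
E
```

```text
[[638.6 237.8]
 [628.6 -97.5]
 [451.1 -91.9]
 [463.  242.9]]
[np.float64(175.7), np.float64(335.5), np.float64(177.5), np.float64(335.0)]
centre [545.3084842   72.81912756] yaw -1.8684752345289581
nompocket [546.28664215 102.80317677]
button [549.71019497 207.74734901]
disc top [545.9  -4.7  66. ] reader [  3.1 -77.4]
knobtop top [547.4  -4.6  88. ] reader [  4.6 -77.3]
disc sc [548.   -4.2  66. ] reader [  5.2 -76.9]
knob sc [545.6  -1.5  88. ] reader [  2.8 -74.3]
win top [552.3  97.   56. ] reader [ 6.2 24.4]
rim top [553.4  97.5  60. ] reader [ 7.3 25. ]
win sc [554.2  97.1  56. ] reader [ 8.1 24.5]
rim sc [555.   96.3  60. ] reader [ 9.  23.8]
but top 55 [550.9 212.   55. ] reader [  1.1 139.3]
but sc [537.2 222.9  55. ] reader [-13.  149.8]
but top 60 [550.6 210.8  60. ] reader [  0.8 138.1]
but sc [542.4 217.6  60. ] reader [ -7.6 144.6]
but top 65 [550.3 209.5  65. ] reader [  0.5 136.8]
but sc [547.6 212.3  65. ] reader [ -2.3 139.4]
but top 70 [550.  208.3  70. ] reader [  0.2 135.5]
but sc [552.8 206.9  70. ] reader [  3.1 134.3]
saucer [367.   47.1  18. ] reader [-177.4  -31.5]
plant [720.4 -55.1  80. ] reader [ 179.2 -122.1]
jar [715.3 117.2  85. ] reader [168.5  49.9]
plate sc [479.2 -65.1  60. ] reader [ -61.5 -140. ]
plate sc [626.9 -70.1  60. ] reader [  86.2 -140.2]
plate sc [632.9 135.3  60. ] reader [85.5 65.3]
plate sc [484.5 143.4  60. ] reader [-63.1  68.5]
plate top [628.9 140.8  60. ] reader [81.4 70.7]
plate top [621.4 -70.   60. ] reader [  80.7 -140.3]
plate top [471.2 -64.9  60. ] reader [ -69.6 -140.1]
plate top [477.9 140.8  60. ] reader [-69.6  65.7]
```

Measured in world mm: the disc is at about (546.5, -4), the pocket about (553.5, 97) and the button about (551, 208.5, 67). Both cameras agree to about 2 mm, and the pocket offset of (7, -5.5) is within the stated ±8. Next I turn the tool square and move over the disc.

```bash
python3 -m creep '{"offset":[[0,0,0],[0,0,0],[0.034,-0.0495,0],[0.034,-0.0495,0],[0.034,-0.0495,0]],"rotation":[[0,0,8.7],[0,0,8.65],[0,0,0],[0,0,0],[0,0,0]]}' 0.3 5
```

```text
time_s: 0.72
ee_pos: [274.1, -398.7, 177.2]
ee_rot: [-180.0, 0.0, -0.1]
force: [0.9, -0.3, 0.3]
gripper_width: 63.7
```

```bash
python3 -m creep '{"offset":[[0.034,-0.0493,0],[0.034,-0.0493,0],[0.034,-0.0493,0],[0.034,-0.0493,0],[0.034,-0.0493,0]],"rotation":[[0,0,0],[0,0,0],[0,0,0],[0,0,0],[0,0,0]]}'; python3 -m creep '{"offset":[[0.034,-0.0493,0],[0.034,-0.0493,0],[0.034,-0.0493,0],[0,0,0.030],[0,0,0.030]],"rotation":[[0,0,0],[0,0,0],[0,0,0],[0,0,0],[0,0,0]]}'
```

```text
time_s: 1.35
ee_pos: [444.2, -152.1, 177.4]
ee_rot: [180.0, 0.0, 0.0]
force: [1.5, -0.2, -0.7]
gripper_width: 63.7
time_s: 1.98
ee_pos: [545.7, -5.0, 116.4]
ee_rot: [180.0, 0.0, 0.1]
force: [0.7, 0.8, 0.1]
gripper_width: 64.2
```

```bash
python3 - <<'E'
from h import *
print(env.state()["ee_pos"],env.state()["ee_rot"])
a=grab_frame("scene")[:,:,::-1];cv2.imwrite("pics/s1.png",a)
cv2.imwrite("pics/s1z.png",cv2.resize(a[100:250,175:385],None,fx=3.8,fy=3.8,interpolation=cv2.INTER_CUBIC))
E
```

```text
[545.67282578  -4.97074792 116.39897955] [1.79988026e+02 1.37905332e-02 1.13733314e-01]
```

View pics/s1z.png

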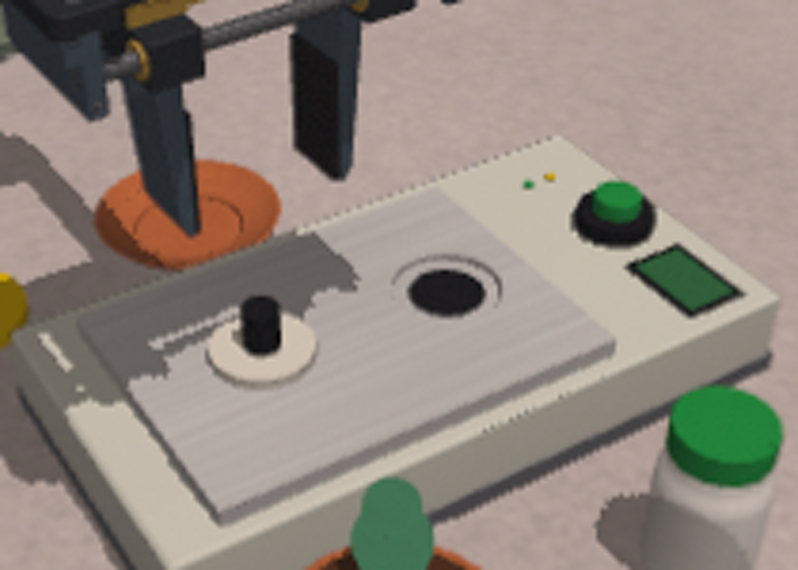

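The fingers straddle the knob, which sits at zoomed (262,325), with the plate clear below. I lower to z≈70.5 and close gently.

```bash
python3 -m creep '{"offset":[[0,0,0.02],[0,0,0.015],[0,0,0.011],[0,0,0]],"rotation":[[0,0,0],[0,0,0],[0,0,0],[0,0,0]]}'; python3 -m creep '{"offset":[[0,0,0],[0,0,0],[0,0,0],[0,0,0],[0,0,0]],"rotation":[[0,0,0],[0,0,0],[0,0,0],[0,0,0],[0,0,0]]}' 1 5;
```

```text
time_s: 2.52
ee_pos: [545.0, -6.1, 71.0]
ee_rot: [180.0, 0.1, -0.0]
force: [0.2, -0.8, -0.2]
gripper_width: 63.8
time_s: 3.15
ee_pos: [545.5, -6.0, 71.6]
ee_rot: [180.0, -0.0, -0.0]
force: [-0.7, -0.4, -0.2]
gripper_width: 16.9
```

```bash
python3 -m creep '{"offset":[[0,0,0],[0,0,0]],"rotation":[[0,0,0],[0,0,0]]}'; python3 - <<'E'
from h import *
for i in range(2):
  a=grab_frame("scene")[:,:,::-1];s=env.state();print(s["ee_pos"],s["force"],s["gripper_width"])
cv2.imwrite("pics/s2z.png",cv2.resize(a[100:250,175:385],None,fx=3.8,fy=3.8,interpolation=cv2.INTER_CUBIC))
E
```

```text
time_s: 3.4
ee_pos: [545.5, -6.0, 71.5]
ee_rot: [180.0, 0.0, -0.0]
force: [-0.1, -0.0, -0.7]
gripper_width: 0.5
[545.48507275  -5.98931482  71.51624151] [-0.07154699 -0.02757379 -0.79358633] 0.09425810468043473
[545.4825253   -5.99225272  71.5170292 ] [ 0.04818091  0.21232262 -0.31202711] 0.06088296946826966
```

View pics/s2z.png

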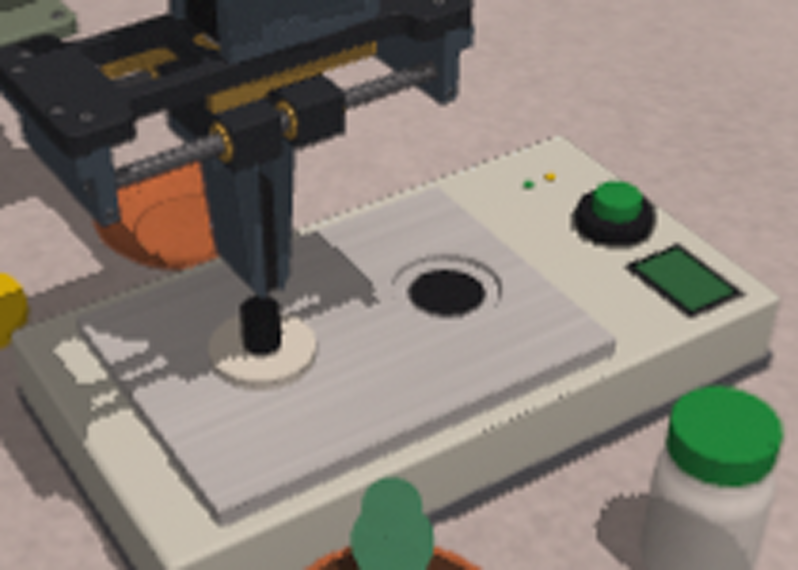

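```bash
python3 - <<'E'
from h import *
Z=lambda p:((p-[175,100]+.5)*3.8-.5).round(0)
print("tcp",Z(px("scene",[545.5,-6,71.5])),"knob top",Z(px("scene",[546.5,-4,88])),"base",Z(px("scene",[546.5,-4,66])), Z(px("scene",[520,-6,71.5])),Z(px("scene",[545.5,-6,110])))
p=camera_params("scene");print(-np.array(p["R"]).T@p["t"])
t=grab_frame("top")[:,:,::-1];cv2.imwrite("pics/t2.png",cv2.resize(cv2.convertScaleAbs(t[100:290,120:370],alpha=1.6),None,fx=3,fy=3,interpolation=cv2.INTER_CUBIC))
E
```

```text
tcp [255. 334.] knob top [258. 306.] base [261. 343.] [228. 305.] [251. 267.]
[ 990.33258516 -241.36173006  490.55606076]
```

View pics/t2.png

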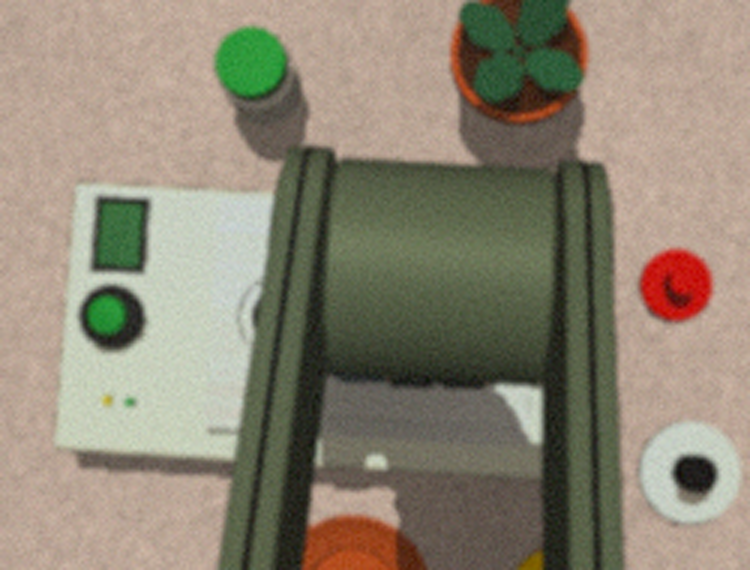

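The gripper shut completely (width 0), so it missed the knob. The image shows closed tips at zoomed (268,292), but projecting the reported TCP gives (255,334). The disc looks unmoved. I need to find the true tip location, so I raise, open and look.

```bash
python3 -m creep '{"offset":[[0,0,-0.04],[0,0,0],[0,0,0],[0,0,0],[0,0,0]],"rotation":[[0,0,0],[0,0,0],[0,0,0],[0,0,0],[0,0,0]]}'; python3 - <<'E'
from h import *
a=grab_frame("scene")[:,:,::-1];s=env.state();print(s["ee_pos"],s["gripper_width"])
Z=lambda p:((p-[195,60]+.5)*6-.5).round(0)
cv2.imwrite("pics/s3z.png",cv2.resize(a[60:160,195:325],None,fx=6,fy=6,interpolation=cv2.INTER_CUBIC))
for d in [(0,0,0),(16,0,0),(-16,0,0),(0,0,60)]:print(d,Z(px("scene",s["ee_pos"]+d)))
cv2.imwrite("pics/s3.png",a)
E
```

```text
time_s: 4.18
ee_pos: [544.9, -5.9, 110.7]
ee_rot: [180.0, 0.1, -0.0]
force: [-0.3, 0.0, 0.3]
gripper_width: 0.4
[545.06723455  -5.96123966 110.88452064] 0.5283036575254224
(0, 0, 0) [275. 659.]
(16, 0, 0) [305. 688.]
(-16, 0, 0) [247. 631.]
(0, 0, 60) [263. 477.]
```

View pics/s3z.png

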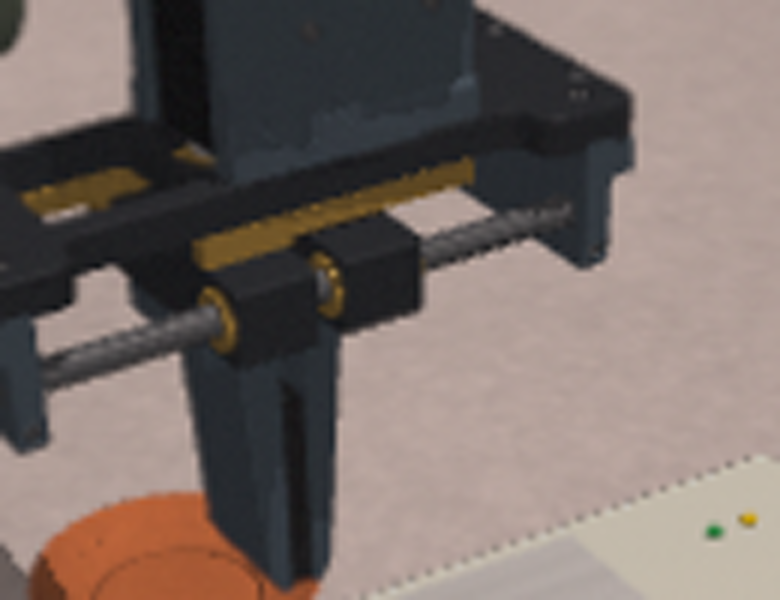

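View pics/s3.png

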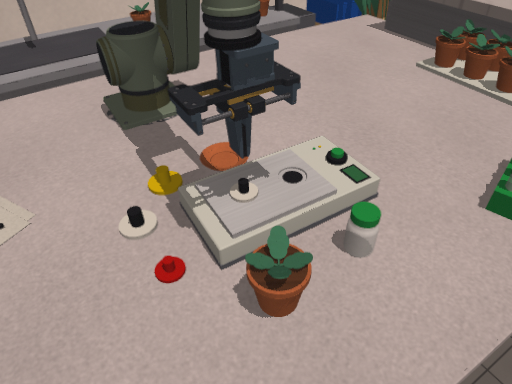

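```bash
python3 - <<'E'
from h import *
for n in("scene","top"):
  p=camera_params(n);print(n,-np.array(p["R"]).T@p["t"],px(n,[0,0,0]).round(),px(n,[545,-6,111]).round(),px(n,[545,-6,146]).round(),px(n,[501,24,111]).round(), px(n,[400,-250,120]).round())
E
```

```text
scene [ 990.33258516 -241.36173006  490.55606076] [148. 104.] [240. 169.] [239. 152.] [243. 151.] [ 71. 171.]
top [496.35685369  -5.6285656  921.36185754] [256. 478.] [266. 209.] [266. 207.] [249. 232.] [399. 292.]
```

Projecting the reported TCP misses the visible tip by about 17 px vertically, which would fit the tips being about 35 mm higher than reported. The base and reader do project correctly. To separate a height error from a lateral one, I move by a known amount and watch the tip.

```bash
python3 -m creep '{"offset":[[0,-0.025,0],[0,-0.025,0],[0,0,0],[0,0,0]],"rotation":[[0,0,0],[0,0,0],[0,0,0],[0,0,0]]}'; python3 - <<'E'
from h import *
a=grab_frame("scene")[:,:,::-1];s=env.state();print(s["ee_pos"],s["qpos"])
cv2.imwrite("pics/s4z.png",cv2.resize(a[80:180,200:330],None,fx=6,fy=6,interpolation=cv2.INTER_CUBIC))
cv2.imwrite("pics/s4.png",a)
E
python3 -m creep '{"offset":[[0,0,0.02],[0,0,0.013],[0,0,0],[0,0,0]],"rotation":[[0,0,0],[0,0,0],[0,0,0],[0,0,0]]}'; python3 - <<'E'
from h import *
a=grab_frame("scene")[:,:,::-1];s=env.state();print(s["ee_pos"],s["force"])
cv2.imwrite("pics/s5z.png",cv2.resize(a[80:180,200:330],None,fx=6,fy=6,interpolation=cv2.INTER_CUBIC))
E
```

```text
time_s: 4.72
ee_pos: [545.4, 43.6, 111.3]
ee_rot: [180.0, 0.0, 0.0]
force: [0.1, 0.0, 0.6]
gripper_width: 0.7
[545.40580758  43.3831658  111.36763937] [ 3.36153937e+00  1.87571122e+01  9.91175833e+01 -2.99664895e-02
  6.21438848e+01  9.33954923e+01]
time_s: 5.28
ee_pos: [545.9, 43.8, 78.9]
ee_rot: [180.0, -0.0, -0.0]
force: [-0.5, 0.2, -0.7]
gripper_width: 0.4
[546.04320937  43.86985338  79.13327134] [ 0.57433982 -0.19768343 -0.25927974]
```

View pics/s4z.png

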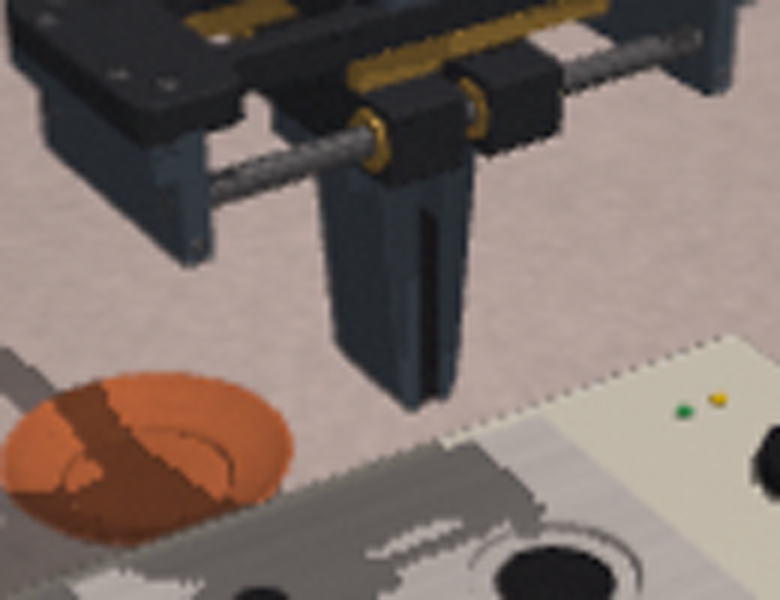

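View pics/s5z.png

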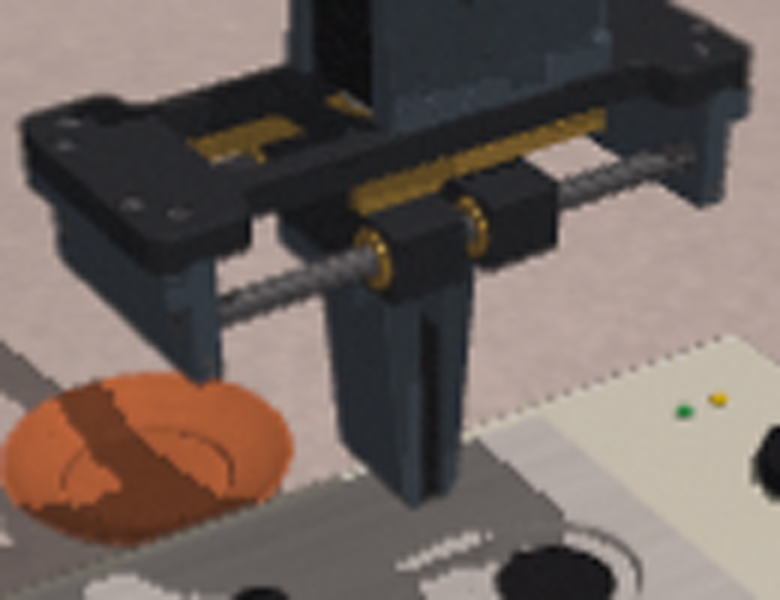

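```bash
python3 - <<'E'
from h import *
from scipy.optimize import least_squares
O=[((545,-6,110.9),(246.5,157)),((545.4,43.4,111.2),(272,146.7)),((545.6,43.8,79),(272.7,162.8)),((545.5,-6,71.5),(245.5,176.8))]
f=lambda d:np.concatenate([px("scene",np.array(e)+d)-o for e,o in O])
for x0 in ((0,0,0),(16,0,35)):
  r=least_squares(f,x0);print(r.x,r.cost,r.fun.round(1));J=np.linalg.inv(r.jac.T@r.jac);print(np.sqrt(np.diag(J)))
for d in [(16,0,35),(-25,30,0),(16,0,0)]:print(d,f(np.array(d)).round(1))
E
```

```text
[27.99182258 -4.52202165 44.12649208] 1.3828594905907199 [-1.  -0.3  0.1  0.  -0.3  0.2  1.2  0.1]
[12.257653    7.50960608 10.36323265]
[27.99170505 -4.52194899 44.12639289] 1.3828594906386193 [-1.  -0.3  0.1  0.  -0.3  0.2  1.2  0.1]
[12.25762585  7.50958794 10.36320729]
(16, 0, 35) [-2.2 -0.1 -1.7  0.4 -2.   0.2  0.1 -0.2]
(-25, 30, 0) [ 1.6 -0.5 -0.4  0.9 -0.8 -0.8  3.6 -2.4]
(16, 0, 0) [-1.2 17.3 -1.6 17.6 -2.  16.3  1.  15.8]
```

```bash
python3 - <<'E'
from h import *
Z=lambda p:((p-[200,80]+.5)*6-.5).round(0)
for dz in (79,35+79):
  for s in(-89,89):
    for dx in (38,-38): print(dz,s,dx,Z(px("scene",[546+dx,43.8+s,79+dz])))
E
```

```text
79 -89 38 [177. 520.]
79 -89 -38 [ 42. 380.]
79 89 38 [735. 308.]
79 89 -38 [573. 198.]
114 -89 38 [167. 402.]
114 -89 -38 [ 27. 267.]
114 89 38 [746. 196.]
114 89 -38 [577.  91.]
```

The whole gripper, body included, appears about 35 mm above its reported pose, so I treat the reported z as biased. I creep down over bare plate, checking force, until the tips touch, which calibrates it.

```bash
python3 -m creep '{"offset":[[0,0,0.008],[0,0,0.008],[0,0,0]],"rotation":[[0,0,0],[0,0,0],[0,0,0]]}';for i in 1; do python3 -m creep '{"offset":[[0,0,0.003],[0,0,0]],"rotation":[[0,0,0],[0,0,0]]}';python3 -m creep '{"offset":[[0,0,0.003],[0,0,0]],"rotation":[[0,0,0],[0,0,0]]}'; done; python3 - <<'E'
from h import *
a=grab_frame("scene")[:,:,::-1];s=env.state();print(s["ee_pos"],s["force"])
cv2.imwrite("pics/s6z.png",cv2.resize(a[80:180,200:330],None,fx=6,fy=6,interpolation=cv2.INTER_CUBIC))
E
```

```text
time_s: 5.7
ee_pos: [544.7, 44.0, 61.6]
ee_rot: [180.0, 0.1, 0.0]
force: [0.4, -0.1, 0.5]
gripper_width: 0.7
time_s: 5.95
ee_pos: [545.4, 44.0, 59.4]
ee_rot: [180.0, 0.0, 0.0]
force: [0.2, -0.4, 0.6]
gripper_width: 0.5
time_s: 6.2
ee_pos: [545.3, 44.0, 56.3]
ee_rot: [180.0, 0.0, 0.0]
force: [-0.5, 0.3, 1.3]
gripper_width: 0.5
[545.4294873   44.02349562  56.46272485] [-0.26105574 -0.39328164  0.38760165]
```

View pics/s6z.png

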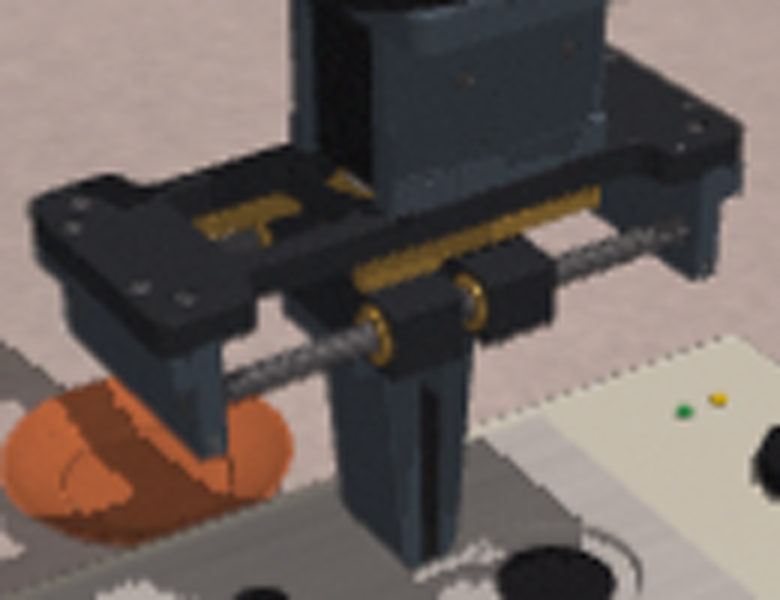

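There is no contact at a reported 56 mm, which is below the plate top, so the bias is real. I continue down.

```bash
python3 -m creep '{"offset":[[0,0,0.006],[0,0,0.006],[0,0,0.005],[0,0,0]],"rotation":[[0,0,0],[0,0,0],[0,0,0],[0,0,0]]}';python3 -m creep '{"offset":[[0,0,0.003],[0,0,0]],"rotation":[[0,0,0],[0,0,0]]}';python3 -m creep '{"offset":[[0,0,0.003],[0,0,0]],"rotation":[[0,0,0],[0,0,0]]}'; python3 - <<'E'
from h import *
a=grab_frame("scene")[:,:,::-1];s=env.state();print(s["ee_pos"],s["force"])
cv2.imwrite("pics/s7z.png",cv2.resize(a[80:180,200:330],None,fx=6,fy=6,interpolation=cv2.INTER_CUBIC))
E
```

```text
time_s: 6.75
ee_pos: [545.0, 44.0, 38.9]
ee_rot: [180.0, 0.1, -0.0]
force: [0.3, -0.3, -0.0]
gripper_width: 0.4
time_s: 7.0
ee_pos: [545.4, 44.0, 36.4]
ee_rot: [180.0, 0.0, 0.0]
force: [0.0, 0.4, 0.4]
gripper_width: 0.7
time_s: 7.25
ee_pos: [545.3, 44.0, 33.3]
ee_rot: [180.0, 0.0, 0.0]
force: [-0.4, -0.3, 0.0]
gripper_width: 0.5
[545.38985062  44.02092628  33.43367064] [ 0.34567595 -0.03050161 -0.21497511]
```

View pics/s7z.png

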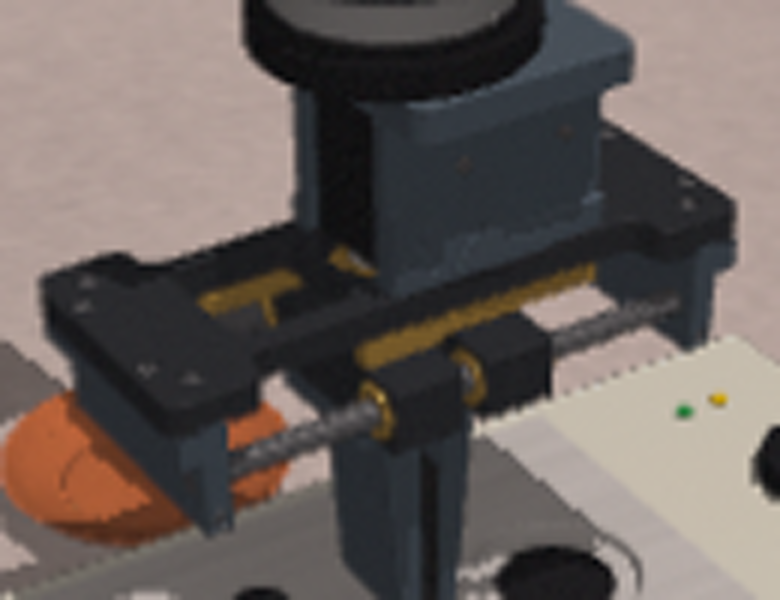

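```bash
python3 -m creep '{"offset":[[0,0,0.002],[0,0,0]],"rotation":[[0,0,0],[0,0,0]]}'|egrep 'pos|force';python3 -m creep '{"offset":[[0,0,0.002],[0,0,0]],"rotation":[[0,0,0],[0,0,0]]}'|egrep 'pos|force'; python3 - <<'E'
from h import *
a=grab_frame("scene")[:,:,::-1];s=env.state();print(s["ee_pos"],s["force"])
cv2.imwrite("pics/s8z.png",cv2.resize(a[110:210,200:330],None,fx=6,fy=6,interpolation=cv2.INTER_CUBIC))
E
```

```text
ee_pos: [545.3, 44.0, 31.4]
force: [-0.8, 0.5, 0.2]
ee_pos: [545.3, 44.0, 29.3]
force: [-0.5, -0.4, -0.1]
[545.38485656  44.03111472  29.42977662] [ 0.58539646  0.73792993 -0.29442232]
```

View pics/s8z.png

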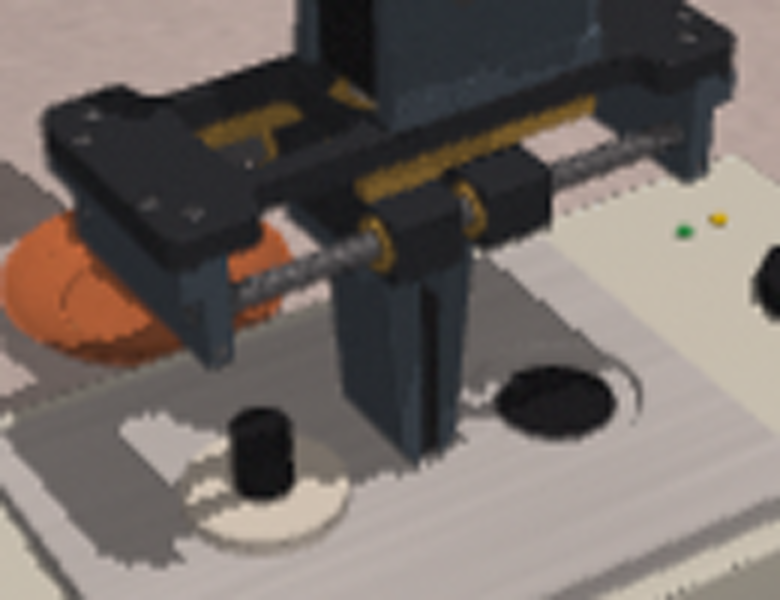

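```bash
python3 - <<'E'
from h import *
for z in (60,62,65,68):print(z,at("scene",(271.9,185.6),z).round(1))
E
for s in 1; do python3 -m creep '{"offset":[[0,0,0.001],[0,0,0]],"rotation":[[0,0,0],[0,0,0]]}'|egrep 'pos|force';python3 -m creep '{"offset":[[0,0,0.001],[0,0,0]],"rotation":[[0,0,0],[0,0,0]]}'|egrep 'pos|force';python3 -m creep '{"offset":[[0,0,0.001],[0,0,0]],"rotation":[[0,0,0],[0,0,0]]}'|egrep 'pos|force'; done
```

```text
60 [558.6  48.4  60. ]
62 [560.6  47.   62. ]
65 [563.6  45.   65. ]
68 [566.6  43.   68. ]
ee_pos: [545.4, 44.0, 28.5]
force: [0.6, -0.5, -0.2]
ee_pos: [545.4, 44.0, 27.4]
force: [-0.7, 0.4, 0.5]
ee_pos: [545.4, 44.0, 26.4]
force: [0.6, -0.4, -0.7]
```

```bash

python3 -m creep '{"offset":[[0,0,0.001],[0,0,0]],"rotation":[[0,0,0],[0,0,0]]}'|egrep 'pos|force';python3 -m creep '{"offset":[[0,0,0.001],[0,0,0]],"rotation":[[0,0,0],[0,0,0]]}'|egrep 'pos|force'; python3 - <<'E'
from h import *
a=grab_frame("scene")[:,:,::-1];s=env.state();print(s["ee_pos"],s["force"])
cv2.imwrite("pics/s9z.png",cv2.resize(a[150:210,220:310],None,fx=8,fy=8,interpolation=cv2.INTER_CUBIC))
E
```

```text
ee_pos: [545.4, 44.0, 25.4]
force: [0.3, 0.1, -0.1]
ee_pos: [545.4, 44.0, 24.4]
force: [0.2, 0.0, 0.0]
[545.43121768  44.02004737  24.46610498] [-0.92024902 -0.09681265  0.80098357]
```

View pics/s9z.png

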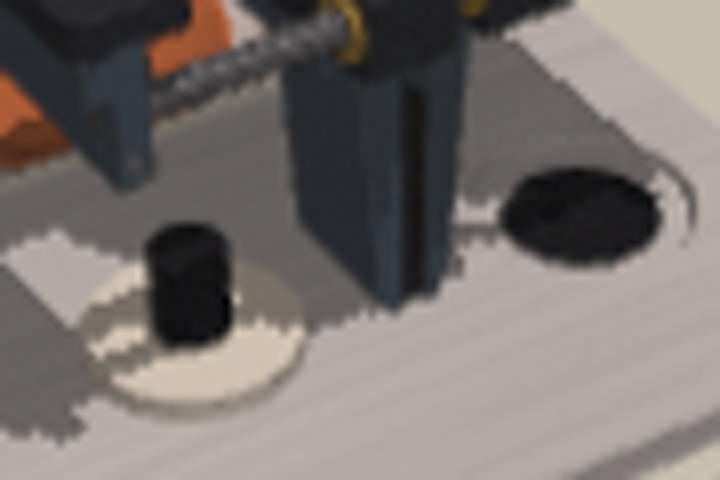

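```bash

python3 -m creep '{"offset":[[0,0,0.001],[0,0,0]],"rotation":[[0,0,0],[0,0,0]]}'|egrep 'pos|force';python3 -m creep '{"offset":[[0,0,0.001],[0,0,0]],"rotation":[[0,0,0],[0,0,0]]}'|egrep 'pos|force';python3 -m creep '{"offset":[[0,0,0.001],[0,0,0]],"rotation":[[0,0,0],[0,0,0]]}'|egrep 'pos|force'
```

```text
ee_pos: [545.6, 44.0, 23.9]
force: [-0.7, -0.5, 2.9]
ee_pos: [545.6, 44.0, 23.8]
force: [-2.4, -0.2, 9.7]
ee_pos: [545.7, 44.0, 23.8]
force: [-4.0, 0.3, 16.0]
```

The plate contact shows at a reported 23.9 mm, so true z is the reading plus 36.1, at about 6.5 N/mm. I back off and check the lateral bias from the tip's contact position.

```bash
python3 -m creep '{"offset":[[0,0,-0.004],[0,0,0],[0,0,0]],"rotation":[[0,0,0],[0,0,0],[0,0,0]]}'|egrep 'pos|force'; python3 - <<'E'
from h import *
T=lambda x,y:((x+.5)/8-.5+220,(y+.5)/8-.5+150)
for q in [(390,312),(437,293),(300,220),(413,302)]:print(at("scene",T(*q),61).round(1))
# disc in same image
print("knob top",at("scene",T(188,236),88).round(1)," disc",at("scene",T(192,333),66).round(1))
for X in ([561.4,44,61],[545.4,44,61]): print((px("scene",X)-[220,150]+.5)*8-.5)
E
```

```text
ee_pos: [545.3, 44.0, 25.1]
force: [0.9, 0.3, -0.1]
[562.9  37.8  61. ]
[563.3  50.2  61. ]
[523.8  38.7  61. ]
[562.9  44.   61. ]
knob top [544.4  -1.8  88. ]  disc [549.8  -5.3  66. ]
[409.35852392 298.43383295]
[370.20383114 260.90623242]
```

The bias is only in z. The fingertips sit at (543–546, 44), in agreement with the reported x and y. I go back to the disc with true tip height about 71 (reading 35).

```bash
python3 -m creep '{"offset":[[0,0,-0.045],[0.001,0.025,0],[0,0.0235,0],[0,0,0],[0,0,0]],"rotation":[[0,0,0],[0,0,0],[0,0,0],[0,0,0],[0,0,0]]}' 0.45 5|egrep 'pos|force|wid';python3 -m creep '{"offset":[[0,0,0.015],[0,0,0.015],[0,0,0.005],[0,0,0],[0,0,0]],"rotation":[[0,0,0],[0,0,0],[0,0,0],[0,0,0],[0,0,0]]}' |egrep 'pos|force|wid'; python3 - <<'E'
from h import *
a=grab_frame("scene")[:,:,::-1];s=env.state();print(s["ee_pos"],s["force"])
cv2.imwrite("pics/s10z.png",cv2.resize(a[130:220,190:310],None,fx=6,fy=6,interpolation=cv2.INTER_CUBIC))
E
```

```text
ee_pos: [546.3, -4.1, 70.2]
force: [0.1, 0.9, 0.6]
gripper_width: 47.6
ee_pos: [546.9, -4.5, 35.8]
force: [-0.2, 0.2, 0.2]
gripper_width: 50.1
[546.923618    -4.46458394  35.93301965] [ 0.49256264 -0.47696776  0.0471271 ]
```

View pics/s10z.png

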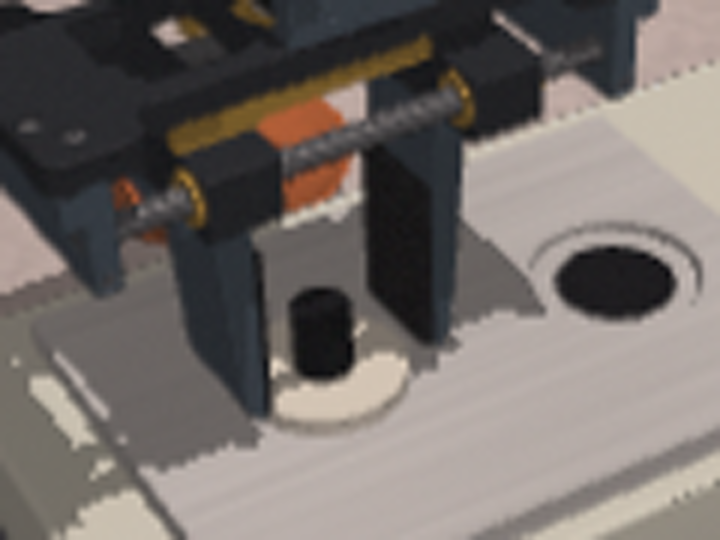

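The fingers now straddle the knob, which is at zoomed (322,330), with tips at (262,410) and (435,340). I close gently.

```bash
python3 -m creep '{"offset":[[0,0,0],[0,0,0],[0,0,0],[0,0,0],[0,0,0]],"rotation":[[0,0,0],[0,0,0],[0,0,0],[0,0,0],[0,0,0]]}' 1 5|egrep 'pos|force|wid';python3 -m creep '{"offset":[[0,0,0],[0,0,0],[0,0,0]],"rotation":[[0,0,0],[0,0,0],[0,0,0]]}' |egrep 'pos|force|wid'; python3 - <<'E'
from h import *
a=grab_frame("scene")[:,:,::-1];s=env.state();print(s["ee_pos"],s["force"])
cv2.imwrite("pics/s11z.png",cv2.resize(a[130:220,190:310],None,fx=6,fy=6,interpolation=cv2.INTER_CUBIC))
E
```

```text
ee_pos: [546.5, -4.5, 35.6]
force: [-0.3, -0.2, 0.8]
gripper_width: 18.1
ee_pos: [546.5, -4.5, 35.6]
force: [-0.2, -0.0, 1.2]
gripper_width: 17.9
[546.54076714  -4.4815551   35.60569831] [ 0.12740479 -0.5214527   1.1585094 ]
```

View pics/s11z.png

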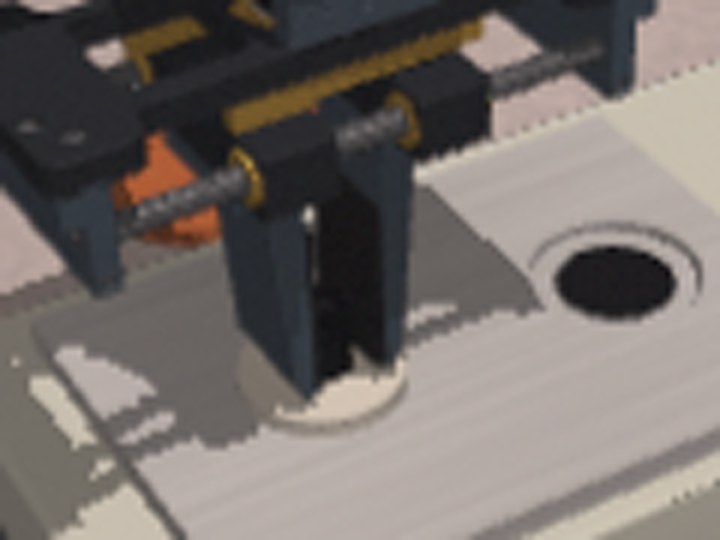

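The knob is gripped at width 18 mm. With a slight downward bias I slide (+6.8, ~101) towards the pocket.

```bash
python3 -m creep '{"offset":[[0,0,0.0005],[0.0004,-0.006,0],[0.0007,-0.01,0],[0.0007,-0.01,0],[0,0,0]],"rotation":[[0,0,0],[0,0,0],[0,0,0],[0,0,0],[0,0,0]]}'|egrep 'pos|force|wid';python3 -m creep '{"offset":[[0.001,-0.014,0],[0.001,-0.014,0],[0.001,-0.014,0],[0,0,0]],"rotation":[[0,0,0],[0,0,0],[0,0,0],[0,0,0]]}'|egrep 'pos|force|wid'; python3 - <<'E'
from h import *
a=grab_frame("scene")[:,:,::-1];s=env.state();print(s["ee_pos"],s["force"])
cv2.imwrite("pics/s12z.png",cv2.resize(a[120:210,210:330],None,fx=6,fy=6,interpolation=cv2.INTER_CUBIC))
E
```

```text
ee_pos: [549.0, 23.1, 35.5]
force: [0.7, 1.5, 4.9]
gripper_width: 18.2
ee_pos: [552.0, 65.5, 35.5]
force: [-0.3, 1.6, 4.9]
gripper_width: 17.6
[551.97042563  65.27048504  35.53039382] [0.21122003 1.17361174 5.78165478]
```

View pics/s12z.png

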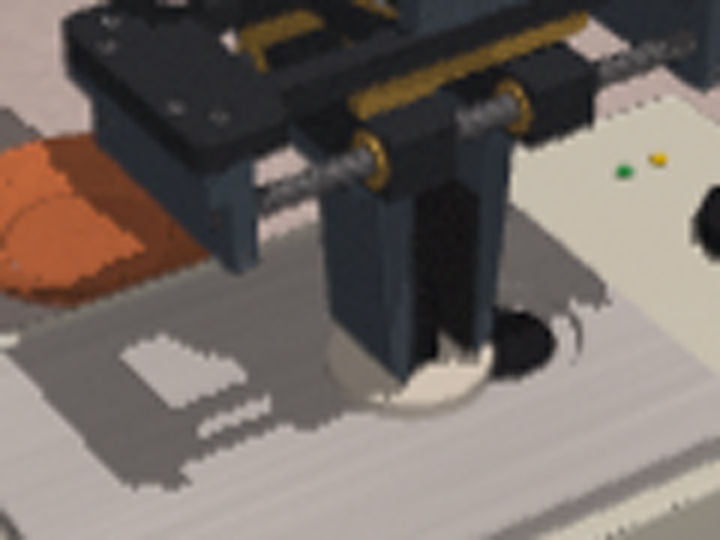

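```bash
python3 -m creep '{"offset":[[0.0005,-0.014,0],[0.0005,-0.013,0.0005],[0,0,0]],"rotation":[[0,0,0],[0,0,0],[0,0,0]]}'|egrep 'pos|force|wid';for i in 1; do python3 -m creep '{"offset":[[0.0002,-0.0015,0],[0,0,0]],"rotation":[[0,0,0],[0,0,0]]}'|egrep 'pos|force';python3 -m creep '{"offset":[[0.0002,-0.001,0],[0,0,0]],"rotation":[[0,0,0],[0,0,0]]}'|egrep 'pos|force';python3 -m creep '{"offset":[[0.0001,-0.001,0],[0,0,0]],"rotation":[[0,0,0],[0,0,0]]}'|egrep 'pos|force';python3 -m creep '{"offset":[[0,-0.001,0],[0,0,0]],"rotation":[[0,0,0],[0,0,0]]}'|egrep 'pos|force'; done; python3 - <<'E'
from h import *
a=grab_frame("scene")[:,:,::-1];s=env.state();print(s["ee_pos"],s["force"])
cv2.imwrite("pics/s13z.png",cv2.resize(a[120:210,220:340],None,fx=6,fy=6,interpolation=cv2.INTER_CUBIC))
E
```

```text
ee_pos: [552.8, 92.1, 34.9]
force: [0.3, 2.3, 5.7]
gripper_width: 17.6
ee_pos: [552.8, 92.2, 34.8]
force: [0.4, 1.1, 5.1]
ee_pos: [552.7, 92.9, 34.6]
force: [0.5, -0.1, 4.9]
ee_pos: [552.7, 94.0, 34.4]
force: [-0.0, -0.2, 4.6]
ee_pos: [552.5, 95.2, 34.3]
force: [0.8, 0.2, 3.2]
[552.55840668  95.16519913  34.31146467] [ 0.70324156 -0.11434931  2.07394045]
```

View pics/s13z.png

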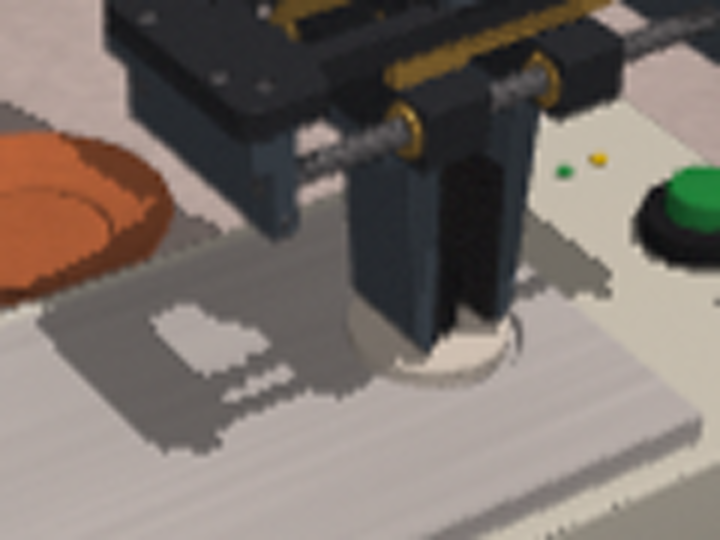

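```bash
python3 -m creep '{"offset":[[0,-0.001,0.0005],[0,0,0]],"rotation":[[0,0,0],[0,0,0]]}'|egrep 'pos|force';python3 -m creep '{"offset":[[0,-0.001,0],[0,0,0]],"rotation":[[0,0,0],[0,0,0]]}'|egrep 'pos|force';python3 -m creep '{"offset":[[0,0,0.001],[0,0,0]],"rotation":[[0,0,0],[0,0,0]]}'|egrep 'pos|force'; python3 - <<'E'
from h import *
a=grab_frame("scene")[:,:,::-1];s=env.state();print(s["ee_pos"],s["force"])
cv2.imwrite("pics/s14z.png",cv2.resize(a[120:210,220:340],None,fx=6,fy=6,interpolation=cv2.INTER_CUBIC))
E
```

```text
ee_pos: [552.0, 96.1, 33.3]
force: [0.0, 0.4, -0.6]
ee_pos: [552.6, 97.1, 33.8]
force: [0.3, 0.1, -0.8]
ee_pos: [552.7, 97.0, 32.9]
force: [0.2, -0.5, -0.7]
[552.69397697  96.98381923  32.94297824] [-0.62363508 -0.55366753 -0.46161458]
```

View pics/s14z.png

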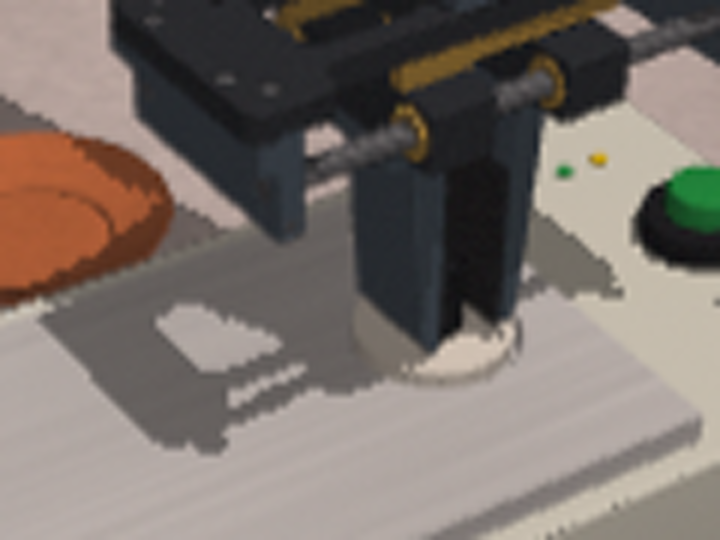

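Force vanished at y≈96, so the disc has lost its plate support over the pocket. I lower it gently.

```bash
python3 -m creep '{"offset":[[0,0,0.001],[0,0,0]],"rotation":[[0,0,0],[0,0,0]]}'|egrep 'pos|force';python3 -m creep '{"offset":[[0,0,0.001],[0,0,0]],"rotation":[[0,0,0],[0,0,0]]}'|egrep 'pos|force';python3 -m creep '{"offset":[[0,0,0.001],[0,0,0]],"rotation":[[0,0,0],[0,0,0]]}'|egrep 'pos|force'; python3 - <<'E'
from h import *
a=grab_frame("scene")[:,:,::-1];s=env.state();print(s["ee_pos"],s["force"])
cv2.imwrite("pics/s15z.png",cv2.resize(a[120:210,220:340],None,fx=6,fy=6,interpolation=cv2.INTER_CUBIC))
E
```

```text
ee_pos: [552.8, 97.0, 32.0]
force: [0.3, -0.3, -0.9]
ee_pos: [553.0, 97.0, 31.2]
force: [0.1, -0.9, 0.8]
ee_pos: [553.1, 97.0, 30.7]
force: [-0.3, -0.4, 5.4]
[553.13242903  97.0149805   30.72029126] [-0.73110002 -0.15530852  5.91727946]
```

View pics/s15z.png

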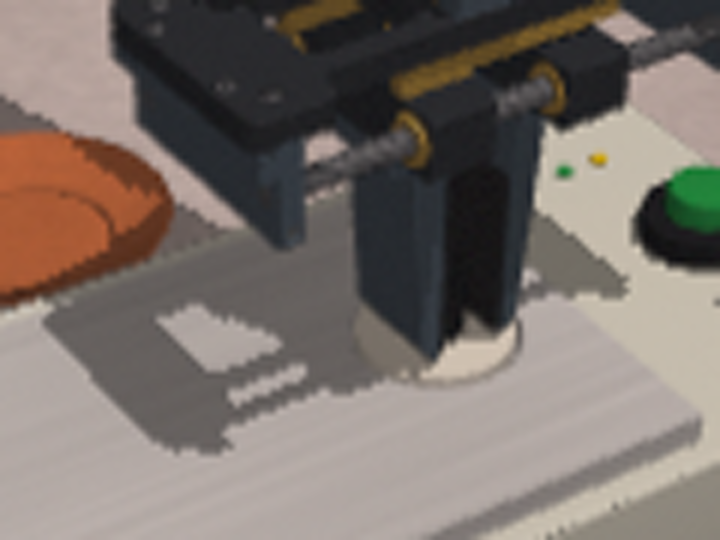

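The disc landed at reading ~31.1, a drop of about 4 mm from 35.5, which matches home. I relieve the press, release, rise and inspect.

```bash
python3 -m creep '{"offset":[[0,0,-0.0008],[0,0,0]],"rotation":[[0,0,0],[0,0,0]]}'|egrep 'pos|force';python3 -m creep '{"offset":[[0,0,0],[0,0,0],[0,0,0],[0,0,0]],"rotation":[[0,0,0],[0,0,0],[0,0,0],[0,0,0]]}' 0.45|egrep 'pos|force|wid';python3 -m creep '{"offset":[[0,0,-0.01],[0,0,-0.03],[0,0,-0.03],[0,0,-0.01],[0,0,0]],"rotation":[[0,0,0],[0,0,0],[0,0,0],[0,0,0],[0,0,0]]}'|egrep 'pos|force|wid'; python3 - <<'E'
from h import *
a=grab_frame("scene")[:,:,::-1];s=env.state();print(s["ee_pos"],s["force"])
cv2.imwrite("pics/s16z.png",cv2.resize(a[120:210,250:370],None,fx=6,fy=6,interpolation=cv2.INTER_CUBIC))
E
```

```text
ee_pos: [552.8, 97.1, 30.8]
force: [-0.4, 0.0, 1.9]
ee_pos: [552.7, 97.0, 30.7]
force: [-0.2, -0.3, -0.6]
gripper_width: 50.0
ee_pos: [553.0, 97.1, 111.3]
force: [0.3, -0.3, -1.4]
gripper_width: 50.2
[552.31965987  96.94161976 110.37188401] [-0.29248445 -0.06176377 -1.40059486]
```

View pics/s16z.png

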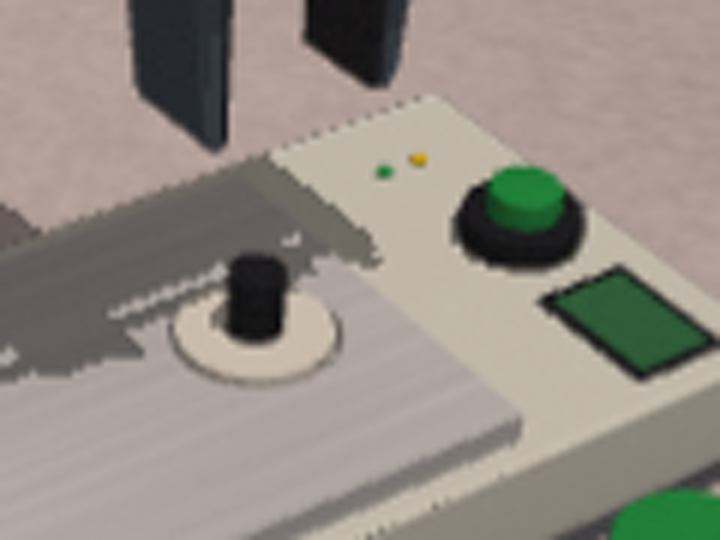

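The disc lies flat in the pocket at zoomed (257,332), with only a thin dark rim and its face just above the plate. I check this numerically, then close the fingers and go over the button.

```bash
python3 -m creep '{"offset":[[0,-0.0558,0],[-0.002,-0.0557,0],[0,0,0],[0,0,0],[0,0,0]],"rotation":[[0,0,0],[0,0,0],[0,0,0],[0,0,0],[0,0,0]]}' 1 20|egrep 'pos|force|wid';python3 - <<'E'
from h import *
T=lambda x,y:((x+.5)/6-.5+250,(y+.5)/6-.5+120)
for z in (84,88):print("knob",z,at("scene",T(258,267),z).round(1))
for z in (62,66):print("disc",z,at("scene",T(257,334),z).round(1))
for n in("scene","top"):
  a=grab_frame(n)[:,:,::-1];cv2.imwrite(f"pics/17{n}.png",a)
a=cv2.imread("pics/17scene.png");cv2.imwrite("pics/17z.png",cv2.resize(a[100:200,250:380],None,fx=6,fy=6,interpolation=cv2.INTER_CUBIC))
E
```

```text
ee_pos: [550.5, 207.2, 110.2]
force: [-0.3, -0.6, -0.2]
gripper_width: 2.9
knob 84 [552.6  97.7  84. ]
knob 88 [556.9  94.4  88. ]
disc 62 [556.8  95.2  62. ]
disc 66 [560.9  92.1  66. ]
```

View pics/17z.png

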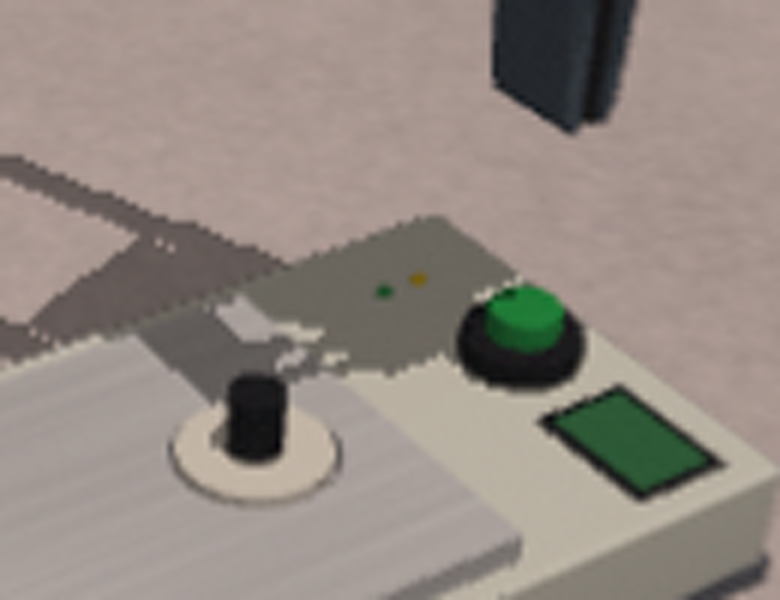

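View pics/17top.png

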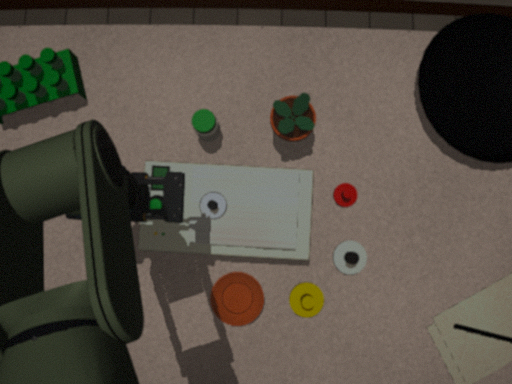

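The top view shows the disc centred in the pocket at (212,205) and the bystanders where they were. Knob-top height 84 projects to (552.6, 97.7), which matches home. I now press the button.

```bash
python3 -m creep '{"offset":[[0,0,0.03],[0,0,0.025],[0,0,0.015],[0,0,0],[0,0,0]],"rotation":[[0,0,0],[0,0,0],[0,0,0],[0,0,0],[0,0,0]]}'|egrep 'pos|force|wid';python3 -m creep '{"offset":[[0,0,0.003],[0,0,0.002],[0,0,0]],"rotation":[[0,0,0],[0,0,0],[0,0,0]]}'|egrep 'pos|force';python3 - <<'E'
from h import *
a=grab_frame("scene")[:,:,::-1];cv2.imwrite("pics/18z.png",cv2.resize(a[100:200,250:380],None,fx=6,fy=6,interpolation=cv2.INTER_CUBIC))
E
```

```text
ee_pos: [551.6, 208.6, 41.8]
force: [-0.2, -0.8, 0.6]
gripper_width: 0.4
ee_pos: [550.9, 208.6, 35.9]
force: [0.3, 1.0, -0.4]
```

View pics/18z.png

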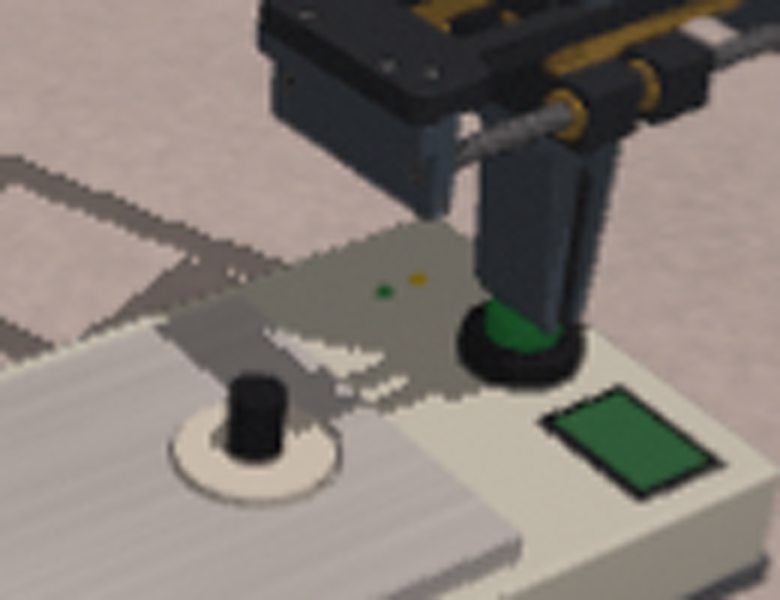

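The tips are centred just over the button at zoomed (540,320). I press in small steps.

```bash
python3 -m creep '{"offset":[[0,0,0.002],[0,0,0.002],[0,0,0]],"rotation":[[0,0,0],[0,0,0],[0,0,0]]}'|egrep 'pos|force';python3 -m creep '{"offset":[[0,0,0.002],[0,0,0]],"rotation":[[0,0,0],[0,0,0]]}'|egrep 'pos|force';python3 -m creep '{"offset":[[0,0,0.002],[0,0,0]],"rotation":[[0,0,0],[0,0,0]]}'|egrep 'pos|force';python3 -m creep '{"offset":[[0,0,0.001],[0,0,0]],"rotation":[[0,0,0],[0,0,0]]}'|egrep 'pos|force'
```

```text
ee_pos: [550.9, 208.6, 32.0]
force: [-0.7, 0.4, 3.3]
ee_pos: [550.9, 208.6, 30.0]
force: [-1.7, 0.3, 5.1]
ee_pos: [550.9, 208.6, 29.7]
force: [-3.7, -2.4, 14.4]
ee_pos: [550.9, 208.6, 29.6]
force: [-6.1, -1.0, 19.3]
```

```bash
python3 - <<'E'
from h import *
a=grab_frame("scene")[:,:,::-1];cv2.imwrite("pics/19z.png",cv2.resize(a[120:180,300:380],None,fx=8,fy=8,interpolation=cv2.INTER_CUBIC))
E
```

```text
(no output)
```

View pics/19z.png

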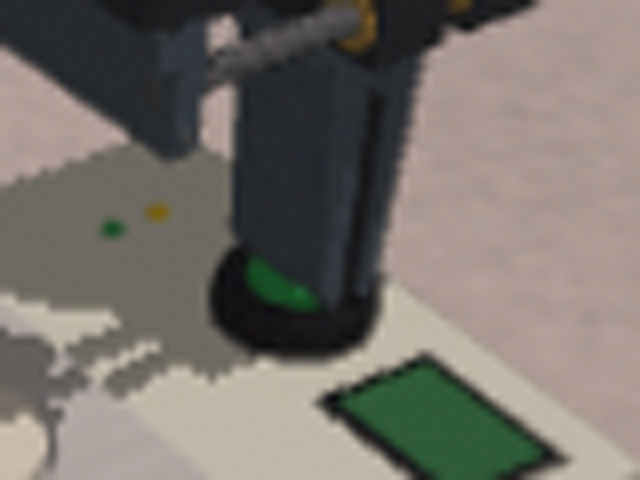

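Force rose linearly at about 0.9 N/mm to 5.1 N, then met a hard stop after 6 mm of travel, so the button is fully down. I release it and rise clear.

```bash
python3 -m creep '{"offset":[[0,0,-0.005],[0,0,-0.02],[0,0,-0.04],[0,0,-0.04],[0,0,0]],"rotation":[[0,0,0],[0,0,0],[0,0,0],[0,0,0],[0,0,0]]}'|egrep 'pos|force|time';python3 -m creep '{"offset":[[0,0,0],[0,0,0],[0,0,0],[0,0,0]],"rotation":[[0,0,0],[0,0,0],[0,0,0],[0,0,0]]}'|egrep 'pos|force|time';python3 - <<'E'
from h import *
a=grab_frame("scene")[:,:,::-1];cv2.imwrite("pics/20z.png",cv2.resize(a[110:290,190:390],None,fx=3.3,fy=3.3,interpolation=cv2.INTER_CUBIC))
b=grab_frame("top")[:,:,::-1];cv2.imwrite("pics/20t.png",b)
E
```

```text
time_s: 21.82
ee_pos: [553.0, 209.3, 134.7]
force: [-0.5, 1.7, -0.0]
time_s: 22.32
ee_pos: [550.5, 208.4, 131.2]
force: [-0.5, 0.3, 0.2]
```

View pics/20z.png

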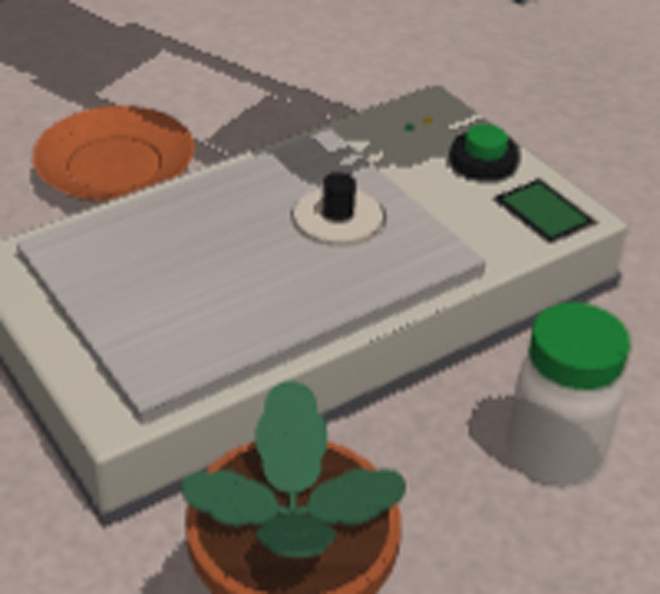

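View pics/20t.png

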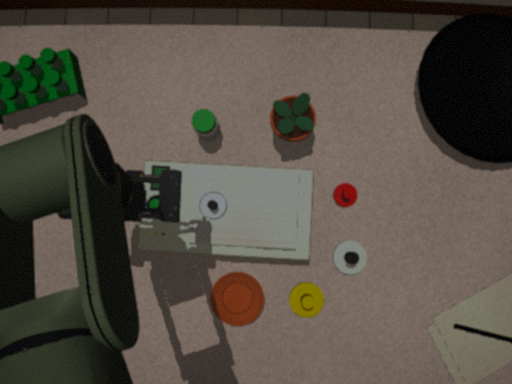

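The disc sits flat in the pocket at (340,215) in the zoomed scene view, and the button is back up at (487,140). Saucer, jar and seedling have not moved and the robot is clear, so I hand the job in.

```bash
python3 -c "
from workcell import env
print(env.job_done())"
```

```text
the job is handed in; nothing more can be done
None
```

The disc is home in the pocket, and the button was pressed right down afterwards and released. I handed the job in at about 22 s of the 72 s limit.

- **Disc:** I slid the small white disc across the plate, pressing with about 5–6 N. It lost the plate's support at about y = 96 mm and landed roughly 4 mm lower. After I let go, the pictures showed it flat and centred in the pocket.
- **Button:** It went down 6 mm with a smooth spring force up to about 5 N, then met a hard stop. I pushed on to about 19 N to be sure. The last pictures show it back up.
- **Bystanders:** The seedling, jar and saucer look unmoved in the final pictures, and the gripper is well clear of everything.
- **Checks that disagreed:**
  - The reported tool height was about 36 mm too low, while x and y agreed. My first grasp therefore closed on nothing above the knob and did not move the disc.
  - I confirmed the error from the pictures and by lightly touching the bare plate with the fingertips (up to 16 N), then corrected for it.
  - With that correction the button top works out at about 72 mm, against about 68 mm from the pictures. I left that small difference unresolved.

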